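Reset a tripped battery power station and switch it on again

ROBOT

A 7-joint arm with a two-finger parallel gripper is mounted at the origin on a cart in front of the work surface, level with it; the furniture and walls round the work are solid. World frame = base frame: x ahead of the robot, y to its left, z up, the work surface at z = 0. Lengths are in mm, angles in rad, forces in N, time in s.
With the tool pointing down it reaches from about 400 to 875 mm from the base axis. Payload 19.3 kg.
Tool frame: the origin (TCP) lies midway between the tips of the shut fingers; the grasp point (between the pads) lies 19 mm behind it (arm.hold_point_z is the distance from the TCP to the grasp point, in mm); z points along the fingers, y is the line along which they close (so a half turn about z gives the same grasp; the last joint's range is limited). The gripper opens to 85 mm and grips with 20 to 120 N. Pads are 22 mm wide; open, the fingers measure 114 mm over their backs; the gripper's body (76 mm by 85 mm) begins 54 mm behind the grasp point. The pads swing forward as they close: fully open they stand 13 mm farther back than shut.
Start: joints at [-1.187, 0.521, -0.036, 1.599, 0.021, 1.021, -0.113], TCP at [274.006, 561.725, 231.291] pointing down, gripper open.
Joint ranges: [-2.91, 2.91], [-0.3, 2.13], [-1.5, 1.42], [0.17, 2.43], [-1.26, 4.41], [0.16, 1.93], [-2.52, 2.52]. Speed limits (rad/s): [1.89, 1.89, 2.39, 2.39, 3.01, 3.01, 3.01].

INTERFACE

Orientations are given as a unit quaternion [x, y, z, w].
In Python, from station import arm, eyes, hand_in gives the robot as it stands.
- The arm moves only by the tool apply_moves, never from a script. Its argument "motion" is a list of rows, each a list of 3 entries, a list of its own where there are three numbers: the gripper's target within -1 to 1 (shut at 1, half-way at 0, fully open at -1), then the shift along the tool's x, y, z each as a share of 0.6 m, from -1 to 1, then the turn, a rotation vector about the tool's x, y, z each as a share of pi/4 rad, from -1 to 1. A call has 1 to 10 rows; each row is the pose to reach, as a shift and turn from the pose commanded when the call began, along the tool's axes at that moment; what a row does not reach only later rows make up. A row lasts 1/12 s, in which the tool goes at most 41.7 mm and 7.16 degrees, less where a joint would pass 70% of its speed; a pose out of reach is approached as far as the arm can. A call with a number of a shift or a turn outside -1 to 1 is refused whole. A call with a gripper value outside its range is refused whole. The fingers move at their own pace and stop on an object; "squeeze" is the grip in N (left out, the last holds). Time passes only in rows, so rows that repeat a pose let the fingers close. It gives the time, the measured TCP pose, the force, the opening and the grip force at its end, in the units of the state.
- arm.state(): the state, without advancing time (a new reading comes with each control period).
- eyes.camera(name): name is "scene" or "top"; returns a dict with "color" (384x512x3 uint8, blue, green, red), "fx", "fy", "cx", "cy" (pixels), "pose" (4x4, takes a point from camera to world coordinates). Camera axes: x right, y down, z forward; pixel columns grow to the right and rows downward; lengths in mm; the calibration is good to about 2 mm. A picture is of the moment at which its call begins. There is no depth.
- hand_in(): hands the job in; it is judged then, once.
The state is a dict: "clock": time; "joint_positions": joint angles; "dq": joint speeds; "joint_torque": joint torques, N m; "tool_pos": TCP position; "orientation": TCP orientation; "wrist_force": force on the tool from outside, world axes, zero at the start; "torque": the same for the moment, N m; "gripper_width": opening from 0.0 (shut) to 1.0 (fully open); "gripper_force": force on a finger pad.
Only numpy, scipy, OpenCV 4.12 (cv2) and the standard library are available. Lean on these libraries where they do the work, as an engineer would, in place of code of your own. Each camera call takes 0.05 s, during which the arm holds its last target. There are 200 camera calls.

TASK

The battery power station on the bench has tripped: its red battery breaker and its white socket breaker have popped up, with the main switch still on. With closed fingertips, pressing gently each time, first rock the main switch off, then press the red breaker fully in, then the white one the same way, and only then rock the main switch back on. Do not grip, pick up or shift anything on the bench.

Things in the scene. Friction and masses are not known exactly. Their poses are not given: they have to be found in the camera images.
- station: portable battery power station: grey box, orange corners, black level deck; 150 (x) x 280 (y) x 120 mm tall, immovable; end handles reach 24 mm farther in y. Origin: centre of its underside; x points away from the robot (sockets face the robot), y left, z up. On the deck (z = 120 mm): three breakers at x = 26, y = 100, 46 and -8 mm; main switch at x = 0, y = -92 mm
- main_switch (a joint): red V-shaped rocker at the right end of the deck, 60 mm long (station's x), 29 wide, hinged across its middle. Radians: 0 off (near end, towards the robot, down), 0.34 on (far end down). The half that is down lies level 9 mm above the deck, the other rises to 10 mm more. About 3 N over 7 mm, 20 mm from the hinge, works it; it moves stiffly and stays where left, so rock it to its stop
- switch_on_end (a point): spot on the upper face of the far half of the main switch, 20 mm from its hinge, moving with it: press here to switch on. This half bears a green lens, and a green dot lies beside it on the deck
- switch_off_end (a point): spot on the upper face of the near half of the main switch, 20 mm from its hinge, moving with it: press here to switch off. This half bears a black ring
- red_cap (a joint): red breaker cap (battery side), round, 23 mm across, in a steel collar 33 across and 5.5 high. Value: how far it is pressed in, m: 0 popped out, 0.009 fully in. It moves stiffly (about 3 N) and stays where it is left; press it to its stop. It has tripped: popped out at the start
- red_cap_top (a point): centre of the top face of the red cap, moving with it: 18 mm above the deck when popped out, 9 mm when in; pressed straight down. The three caps stand in one row, 54 mm apart; which colour has which place varies
- white_cap (a joint): white breaker cap (socket side), round, 23 mm across, in a steel collar 33 across and 5.5 high. Value: how far it is pressed in, m: 0 popped out, 0.009 fully in. It moves stiffly (about 3 N) and stays where it is left; press it to its stop. It has tripped: popped out at the start
- white_cap_top (a point): centre of the top face of the white cap, moving with it: 18 mm above the deck when popped out, 9 mm when in; pressed straight down. The three caps stand in one row, 54 mm apart; which colour has which place varies
- black_cap (a joint): black breaker cap (12 V side), round, 23 mm across, in a steel collar 33 across and 5.5 high. Value: how far it is pressed in, m: 0 popped out, 0.009 fully in. It moves stiffly (about 3 N) and stays where it is left; press it to its stop. It has not tripped: it is in from the start and needs nothing
- black_cap_top (a point): centre of the top face of the black cap, moving with it: 18 mm above the deck when popped out, 9 mm when in; pressed straight down. The three caps stand in one row, 54 mm apart; which colour has which place varies
- wax_tin: round dark-blue wax tin, 69 mm across, 32 tall, standing to the right of the power station (sizes in mm); a bystander, origin at the centre of its underside
- green_case: dark green drill-bit case, 57 x 140 x 26, lying to the left of the power station (sizes in mm); a bystander, origin at the centre of its underside
- bench_brush: small bench brush, 46 x 113 x 59, at the left of the bench (sizes in mm); a bystander, origin at the centre of its underside
- tape_roll: roll of brown tape, 101 across, 48 tall, at the left of the bench (sizes in mm); a bystander, origin at the centre of its underside
- gouge_0: carving gouge with a wooden handle, 251 long, at the left of the bench (sizes in mm); a bystander, origin at the centre of its underside
- marking_gauge: wooden marking gauge, 58 x 190 x 68, at the left of the bench (sizes in mm); a bystander, origin at the centre of its underside
- below_lamp (a point): the point on the bench top straight below the hanging work lamp, a fixed obstacle for wrist and elbow, left of the power station: the lamp is 130 x 150 mm across, its white head ends 0.52 m above the bench and it rises straight up from there. Pass in front of it (nearer the robot) or keep below it

How it is judged:
By the outcome, as a careful person would: the job done as asked, in the order asked, and still so for the second after the job is handed in, with the robot touching nothing.
It also fails if it takes over 58 s, if anything falls off the work surface, if the arm or the gripper's body presses on something with over 40 N, if the wrist force passes 120 N, or if a joint passes its speed limit or range.

## Working session

There is one attempt and no reset: what is moved stays moved. The work goes in short steps, Python scripts to look and compute and a tool call to move; the robot and the scene stay as the last step left them, time stands still between calls to the robot, and variables do not carry over. Pictures are saved under pics/ and viewed, at most 10 in all, crops included, and the job is handed in when it is done.

Besides the shell and the picture viewer there is one more tool, called after ">>>" by a JSON object that holds its "fn" and its "kwargs", one argument or row to a line. apply_moves: Moves the arm, as the interface text tells. Its arguments: {"type":"object","properties":{"motion":{"type":"array","items":{"type":"array"}},"squeeze":{"type":"number"}},"required":["motion"]}

```bash
mkdir -p pics; python3 - <<'E'
from station import arm, eyes
import cv2, numpy as np
np.set_printoptions(precision=4,suppress=True)
for n in("top","scene"):
    c=eyes.camera(n); cv2.imwrite(f"pics/{n}0.png",c["color"]); print(n,c["fx"],c["fy"],c["cx"],c["cy"]);print(np.array(c["pose"]))
s=arm.state(); print(s)
E
```

```text
top 411.30321121980836 411.30321121980836 252.66279070560554 195.63230684833482
[[   0.0193   -0.9865    0.1624  231.1419]
 [  -0.9998   -0.0173    0.0134  118.4664]
 [  -0.0104   -0.1626   -0.9866 1510.0758]
 [   0.        0.        0.        1.    ]]
scene 410.102781380565 410.102781380565 249.97467733866583 197.05292507727745
[[   0.8131   -0.2982    0.4999 -260.4624]
 [  -0.582    -0.3998    0.7082 -954.1344]
 [  -0.0114   -0.8667   -0.4986  852.1411]
 [   0.        0.        0.        1.    ]]
{'clock': 0.1, 'joint_positions': array([-1.1872,  0.5219, -0.0363,  1.5999,  0.0212,  1.0211, -0.1128]), 'dq': array([ 0.0001, -0.0027, -0.0002, -0.0028, -0.0012,  0.0003, -0.0006]), 'joint_torque': array([  0.0048, -92.8487,   1.9849, -37.0521,   0.0182,   0.0056,
        -0.0001]), 'tool_pos': array([273.91  , 561.4642, 230.8026]), 'orientation': array([ 0.225 ,  0.9744, -0.0005, -0.0001]), 'wrist_force': array([-0.1922,  0.3492,  0.5325]), 'torque': array([0.0314, 0.0035, 0.0187]), 'gripper_force': 0.0, 'gripper_width': 1.0037986106211223}
```

View pics/top0.png

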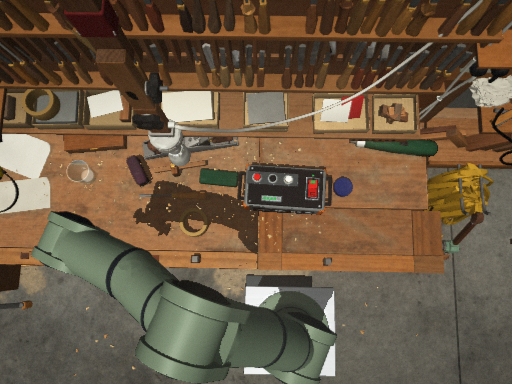

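View pics/scene0.png

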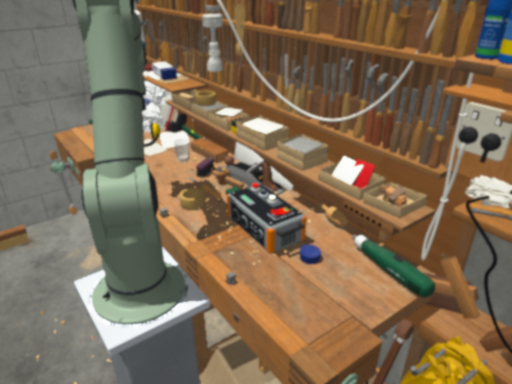

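The top view shows the station at about (286,188), with the caps in the order red (256,177), black (272,178), white (288,179) and the rocker at (312,188). The tin is at (343,186). The scene view agrees; I'll zoom in.

```bash
python3 - <<'E'
import cv2, numpy as np
a=cv2.imread("pics/top0.png")[158:220,238:334]; cv2.imwrite("pics/top_crop.png",cv2.resize(a,None,fx=8,fy=8,interpolation=cv2.INTER_CUBIC))
a=cv2.imread("pics/scene0.png")[175:255,220:320]; cv2.imwrite("pics/scene_crop.png",cv2.resize(a,None,fx=7,fy=7,interpolation=cv2.INTER_CUBIC))
E
```

```text
(no output)
```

View pics/top_crop.png

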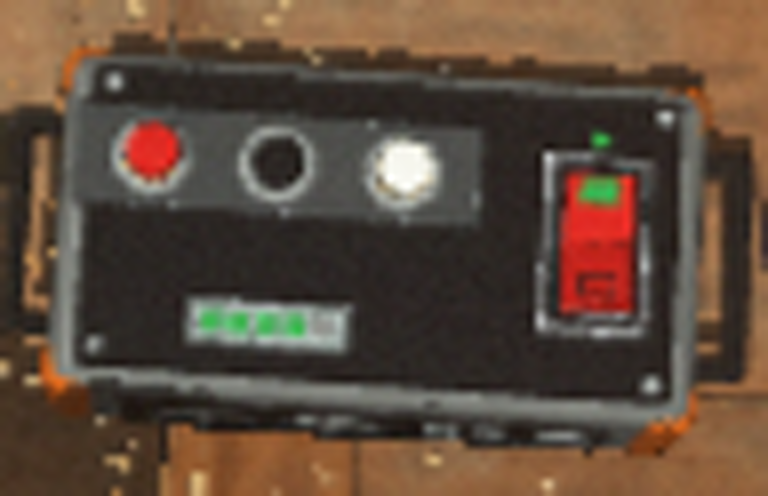

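View pics/scene_crop.png

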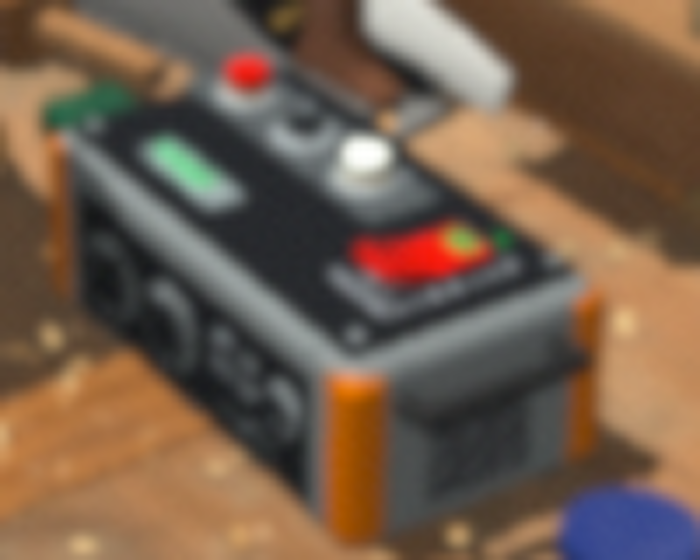

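The crops fix the features. In the top crop (8x) they are red (152,151), black (276,161), white (405,167), rocker hinge (598,243), and deck screws (114,80), (665,117), (652,384), (95,345). In the scene crop (7x), red is at (249,70) and white at (367,155). The main switch is on and both caps are out. Next I fit the pose.

```bash
cat > h.py <<'E'
import numpy as np
from scipy.spatial.transform import Rotation as R
from station import arm
def tgt(p,yaw_close,s=None):
    """shift shares & turn shares from present pose to TCP p (mm), tool down, closing axis at world angle yaw_close"""
    s=s or arm.state(); R0=R.from_quat(s["orientation"]); best=None
    for y in(yaw_close,yaw_close+np.pi):
        ya=np.array([np.cos(y),np.sin(y),0]); z=np.array([0,0,-1.]); R1=R.from_matrix(np.c_[np.cross(ya,z),ya,z])
        v=(R0.inv()*R1).as_rotvec()
        if best is None or np.linalg.norm(v)<np.linalg.norm(best): best=v
    return R0.inv().apply(np.array(p)-s["tool_pos"])/600, best/(np.pi/4)
E
python3 - <<'E'
import numpy as np
from station import eyes
from scipy.optimize import least_squares
np.set_printoptions(precision=4,suppress=True)
C={n:eyes.camera(n) for n in("top","scene")}
def px(n,u,v): 
    return ((u+.5)/8-.5+238,(v+.5)/8-.5+158) if n=="top" else ((u+.5)/7-.5+220,(v+.5)/7-.5+175)
obs=[("top",(26,100,138),(152,151)),("top",(26,46,129),(276,161)),("top",(26,-8,138),(405,167)),("top",(0,-92,129),(598,243)),
("top",(0,0,120),(381.5,231.5)),("scene",(26,100,138),(249,70)),("scene",(26,-8,138),(367,155))]
def proj(n,P):
    c=C[n];T=np.linalg.inv(np.array(c["pose"]));q=T[:3,:3]@P+T[:3,3]; return np.array([c["fx"]*q[0]/q[2]+c["cx"],c["fy"]*q[1]/q[2]+c["cy"]])
def W(v,l):
    c,s=np.cos(v[2]),np.sin(v[2]); return np.array([v[0]+c*l[0]-s*l[1],v[1]+s*l[0]+c*l[1],l[2]])
f=lambda v:np.concatenate([proj(n,W(v,l))-px(n,*o) for n,l,o in obs])
r=least_squares(f,[500,50,0]);print(r.x);print(r.fun.reshape(-1,2))
for k,l in dict(red=(26,100,138),white=(26,-8,138),off=(-20,-92,0),on=(20,-92,0),sw=(0,-92,129)).items(): print(k,W(r.x,l))
from h import tgt
for k,l in dict(off=(-20,-92,230),sw=(0,-92,230)).items(): print(k,tgt(W(r.x,l),r.x[2]+np.pi/2),tgt(W(r.x,l),r.x[2]))
E
```

```text
[493.3443  26.3609  -0.0496]
[[ 0.0425 -0.2149]
 [ 0.2715  0.1117]
 [ 0.0963 -0.146 ]
 [-0.0156 -0.041 ]
 [-0.1018  0.1096]
 [-0.235  -0.1096]
 [-0.1045 -0.1539]]
red [524.2658 124.9503 138.    ]
white [518.9161  17.0828 138.    ]
off [468.8117 -64.5355   0.    ]
on [508.7626 -66.5168   0.    ]
sw [488.7871 -65.5261 129.    ]
off (array([-0.7494, -0.7955,  0.0022]), array([-0.0008, -0.0001, -0.5147])) (array([-0.7494, -0.7955,  0.0022]), array([-0.0007,  0.0006,  1.4853]))
sw (array([-0.78  , -0.7824,  0.0022]), array([-0.0008, -0.0001, -0.5147])) (array([-0.78  , -0.7824,  0.0022]), array([-0.0007,  0.0006,  1.4853]))
```

The fit is good to about 0.3 px. I close the fingers and travel to above the near (off) half of the switch.

>>> {"fn": "apply_moves", "kwargs": {
  "motion": [
    [1,[-0.05,-0.05,0],[0,0,-0.1]],
    [1,[-0.1,-0.107,0],[0,0,-0.2]],
    [1,[-0.15,-0.16,0],[0,0,-0.3]],
    [1,[-0.2,-0.21,0],[0,0,-0.4]],
    [1,[-0.25,-0.265,0],[0,0,-0.515]],
    [1,[-0.3,-0.32,0],[0,0,-0.515]],
    [1,[-0.35,-0.37,0],[0,0,-0.515]],
    [1,[-0.4,-0.425,0],[0,0,-0.515]],
    [1,[-0.45,-0.478,0],[0,0,-0.515]],
    [1,[-0.5,-0.53,0],[0,0,-0.515]]
  ],
  "squeeze": 20
}}

```text
clock: 1.03
tool_pos: [398.0, 162.0, 231.5]
orientation: [0.025, 1.0, 0.0, 0.0]
wrist_force: [1.0, 0.7, 0.3]
gripper_width: -0.002
gripper_force: 0.0
```

```bash
cat > g.py <<'E'
import sys,numpy as np
from h import tgt; from station import arm
np.set_printoptions(precision=4,suppress=True)
y=-0.0496; P=dict(red=(26,100),white=(26,-8),off=(-20,-92),on=(20,-92))
l=P[sys.argv[1]]; z=float(sys.argv[2]); c,s=np.cos(y),np.sin(y)
p=(493.34+c*l[0]-s*l[1],26.36+s*l[0]+c*l[1],z); st=arm.state()
print(p,tgt(p,y+np.pi/2,st),st["tool_pos"],st["wrist_force"],st["gripper_width"],st["clock"])
E
python3 g.py off 170
```

```text
(np.float64(468.80326736030423), np.float64(-64.53526253533838), 170.0) (array([-0.1364, -0.3713,  0.1024]), array([0.0003, 0.0004, 0.0004])) [398.0372 161.9932 231.4739] [0.9692 0.7231 0.3141] -0.0024580513462148447 1.0333
```

>>> {"fn": "apply_moves", "kwargs": {
  "motion": [
    [1,[-0.02,-0.06,0],[0,0,0]],
    [1,[-0.04,-0.12,0],[0,0,0]],
    [1,[-0.06,-0.18,0],[0,0,0]],
    [1,[-0.085,-0.24,0.0],[0,0,0]],
    [1,[-0.11,-0.3,0.0],[0,0,0]],
    [1,[-0.125,-0.35,0.03],[0,0,0]],
    [1,[-0.13,-0.37,0.07],[0,0,0]],
    [1,[-0.136,-0.371,0.102],[0,0,0]],
    [1,[-0.136,-0.371,0.102],[0,0,0]],
    [1,[-0.136,-0.371,0.102],[0,0,0]]
  ]
}}

```text
clock: 1.87
tool_pos: [468.1, -62.2, 169.9]
orientation: [0.025, 1.0, -0.0, -0.001]
wrist_force: [-1.0, 0.2, 0.7]
gripper_width: -0.003
gripper_force: 0.0
```

```bash
python3 g.py off 140; python3 - <<'E'
from station import eyes
import cv2
o=[cv2.resize(eyes.camera(n)["color"][a:b,c:d],(390,390),interpolation=cv2.INTER_CUBIC) for n,a,b,c,d in(("top",140,230,250,340),("scene",150,270,220,340))]
cv2.imwrite("pics/c1.png",cv2.hconcat(o))
E
```

```text
(np.float64(468.80326736030423), np.float64(-64.53526253533838), 140.0) (array([-0.0015, -0.0038,  0.0498]), array([-0.0001, -0.0024,  0.0001])) [468.0519 -62.2002 169.8682] [-0.9573  0.2356  0.7097] -0.0034777759679341562 1.8667
```

View pics/c1.png

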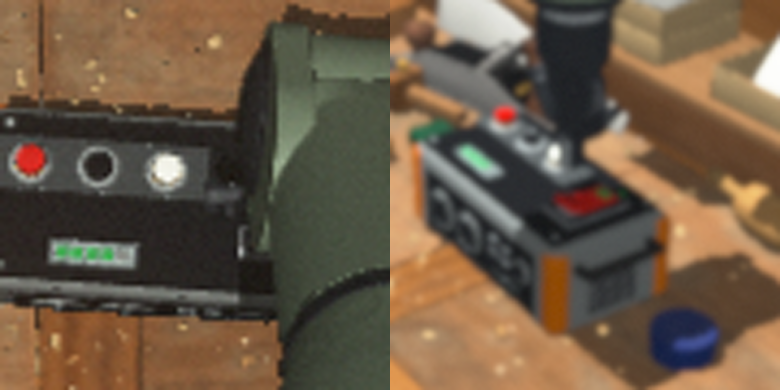

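In the picture (scene half, tip around (580,150)) the shut fingertips hang above the rocker, clear of everything. I press down gradually.

>>> {"fn": "apply_moves", "kwargs": {
  "motion": [
    [1,[-0.0015,-0.0038,0.02],[0,0,0]],
    [1,[-0.0015,-0.0038,0.035],[0,0,0]],
    [1,[-0.0015,-0.0038,0.045],[0,0,0]],
    [1,[-0.0015,-0.0038,0.05],[0,0,0]],
    [1,[-0.0015,-0.0038,0.052],[0,0,0]],
    [1,[-0.0015,-0.0038,0.054],[0,0,0]],
    [1,[-0.0015,-0.0038,0.056],[0,0,0]],
    [1,[-0.0015,-0.0038,0.058],[0,0,0]],
    [1,[-0.0015,-0.0038,0.06],[0,0,0]],
    [1,[-0.0015,-0.0038,0.06],[0,0,0]]
  ]
}}

```text
clock: 2.8
tool_pos: [469.2, -64.6, 134.0]
orientation: [0.025, 1.0, 0.0, -0.0]
wrist_force: [-0.6, -0.3, 1.4]
gripper_width: 0.001
gripper_force: 0.7
```

>>> {"fn": "apply_moves", "kwargs": {
  "motion": [
    [1,[0,0,0.002],[0,0,0]],
    [1,[0,0,0.004],[0,0,0]],
    [1,[0,0,0.006],[0,0,0]],
    [1,[0,0,0.007],[0,0,0]],
    [1,[0,0,0.008],[0,0,0]],
    [1,[0,0,0.008],[0,0,0]]
  ]
}}

```text
clock: 3.3
tool_pos: [469.3, -64.7, 129.2]
orientation: [0.025, 1.0, -0.0, -0.0]
wrist_force: [-0.5, 0.1, -0.3]
gripper_width: -0.0
gripper_force: 0.0
```

>>> {"fn": "apply_moves", "kwargs": {
  "motion": [
    [1,[0,0,0.001],[0,0,0]],
    [1,[0,0,0.002],[0,0,0]],
    [1,[0,0,0.002],[0,0,0]],
    [1,[0,0,0.002],[0,0,0]]
  ]
}}

```text
clock: 3.63
tool_pos: [469.4, -64.7, 128.8]
orientation: [0.025, 1.0, 0.0, 0.0]
wrist_force: [-7.2, -0.3, 21.3]
gripper_width: -0.002
gripper_force: 10.3
```

The force rose to 21 N at the stop, so the switch is off. I lift and move to above red.

>>> {"fn": "apply_moves", "kwargs": {
  "motion": [
    [1,[0,0,-0.02],[0,0,0]],
    [1,[0,0,-0.05],[0,0,0]],
    [1,[0,0,-0.07],[0,0,0]],
    [1,[0,0,-0.07],[0,0,0]]
  ]
}}

```text
clock: 3.97
tool_pos: [470.5, -64.8, 172.1]
orientation: [0.025, 1.0, 0.0, 0.002]
wrist_force: [0.2, 1.3, 0.3]
gripper_width: -0.001
gripper_force: 0.0
```

```bash
python3 g.py red 160
```

```text
(np.float64(524.2659909940992), np.float64(124.94794592156232), 160.0) (array([-0.0739,  0.3202,  0.0204]), array([0.0002, 0.0043, 0.0002])) [470.467  -64.7748 172.0579] [0.2221 1.2672 0.3155] -0.0012366716701157486 3.9667
```

>>> {"fn": "apply_moves", "kwargs": {
  "motion": [
    [1,[-0.01,0.05,0],[0,0,0]],
    [1,[-0.025,0.11,0],[0,0,0]],
    [1,[-0.04,0.17,0],[0,0,0]],
    [1,[-0.055,0.23,0],[0,0,0]],
    [1,[-0.07,0.29,0],[0,0,0]],
    [1,[-0.075,0.32,0],[0,0,0]],
    [1,[-0.075,0.32,0.01],[0,0,0]],
    [1,[-0.075,0.32,0.018],[0,0,0]],
    [1,[-0.075,0.32,0.018],[0,0,0]],
    [1,[-0.075,0.32,0.018],[0,0,0]]
  ]
}}

```text
clock: 4.8
tool_pos: [523.4, 123.6, 158.8]
orientation: [0.025, 1.0, -0.0, -0.0]
wrist_force: [-0.4, -1.4, -0.6]
gripper_width: 0.001
gripper_force: 0.0
```

```bash
python3 g.py red 140; python3 - <<'E'
from station import eyes
import cv2
o=[cv2.resize(eyes.camera(n)["color"][a:b,c:d],(390,390),interpolation=cv2.INTER_CUBIC) for n,a,b,c,d in(("top",140,230,240,330),("scene",160,250,220,310))]
cv2.imwrite("pics/c2.png",cv2.hconcat(o))
E
```

```text
(np.float64(524.2659909940992), np.float64(124.94794592156232), 140.0) (array([-0.0014,  0.0023,  0.0314]), array([-0.001 , -0.0011, -0.0016])) [523.3777 123.5974 158.8214] [-0.439  -1.4201 -0.6386] 0.0013119441589850107 4.8
```

View pics/c2.png

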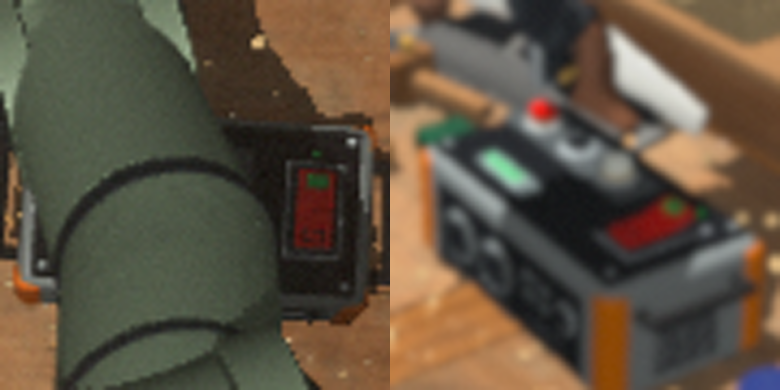

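The rocker's near end is now down and its green far end (675,205) is raised. The fingers are over red at (542,110). I press red.

>>> {"fn": "apply_moves", "kwargs": {
  "motion": [
    [1,[-0.001,0.0015,0.015],[0,0,0]],
    [1,[-0.001,0.0015,0.028],[0,0,0]],
    [1,[-0.001,0.0015,0.032],[0,0,0]],
    [1,[-0.001,0.0015,0.035],[0,0,0]],
    [1,[-0.001,0.0015,0.038],[0,0,0]],
    [1,[-0.001,0.0015,0.041],[0,0,0]],
    [1,[-0.001,0.0015,0.044],[0,0,0]],
    [1,[-0.001,0.0015,0.047],[0,0,0]],
    [1,[-0.001,0.0015,0.049],[0,0,0]],
    [1,[-0.001,0.0015,0.049],[0,0,0]]
  ]
}}

```text
clock: 5.73
tool_pos: [524.4, 125.8, 129.7]
orientation: [0.025, 1.0, -0.0, 0.0]
wrist_force: [0.5, -0.8, -0.3]
gripper_width: -0.001
gripper_force: 0.0
```

>>> {"fn": "apply_moves", "kwargs": {
  "motion": [
    [1,[0,0,0.001],[0,0,0]],
    [1,[0,0,0.002],[0,0,0]],
    [1,[0,0,0.002],[0,0,0]],
    [1,[0,0,0.002],[0,0,0]]
  ]
}}

```text
clock: 6.07
tool_pos: [524.5, 125.9, 129.0]
orientation: [0.025, 1.0, 0.0, 0.0]
wrist_force: [-2.1, -0.0, 7.8]
gripper_width: -0.001
gripper_force: 3.6
```

>>> {"fn": "apply_moves", "kwargs": {
  "motion": [
    [1,[0,0,0.001],[0,0,0]],
    [1,[0,0,0.001],[0,0,0]],
    [1,[0,0,0.001],[0,0,0]]
  ]
}}

```text
clock: 6.32
tool_pos: [524.6, 125.9, 128.9]
orientation: [0.025, 1.0, 0.0, 0.0]
wrist_force: [-5.3, -1.1, 18.0]
gripper_width: -0.001
gripper_force: 8.9
```

>>> {"fn": "apply_moves", "kwargs": {
  "motion": [
    [1,[0,0,-0.015],[0,0,0]],
    [1,[0,0,-0.04],[0,0,0]],
    [1,[0,0,-0.055],[0,0,0]],
    [1,[0,0,-0.055],[0,0,0]]
  ]
}}

```text
clock: 6.65
tool_pos: [525.3, 126.1, 163.0]
orientation: [0.025, 1.0, 0.001, 0.001]
wrist_force: [0.0, -0.2, 0.8]
gripper_width: -0.003
gripper_force: 0.0
```

```bash
python3 g.py white 158
```

```text
(np.float64(518.9113871547844), np.float64(17.080767328053184), 158.0) (array([ 0.0017, -0.182 ,  0.008 ]), array([0.0014, 0.0036, 0.0004])) [525.3275 126.0696 162.957 ] [ 0.0298 -0.1653  0.8308] -0.0030306897133730126 6.65
```

>>> {"fn": "apply_moves", "kwargs": {
  "motion": [
    [1,[0,-0.04,0],[0,0,0]],
    [1,[0.001,-0.09,0],[0,0,0]],
    [1,[0.001,-0.14,0],[0,0,0]],
    [1,[0.001,-0.17,0],[0,0,0]],
    [1,[0.001,-0.182,0],[0,0,0]],
    [1,[0.001,-0.182,0.006],[0,0,0]],
    [1,[0.001,-0.182,0.008],[0,0,0]],
    [1,[0.001,-0.182,0.008],[0,0,0]],
    [1,[0.001,-0.182,0.008],[0,0,0]]
  ]
}}

```text
clock: 7.4
tool_pos: [518.4, 18.1, 156.0]
orientation: [0.024, 1.0, 0.0, -0.0]
wrist_force: [0.5, 0.3, 0.4]
gripper_width: -0.003
gripper_force: 0.0
```

```bash
python3 g.py white 129; python3 - <<'E'
from station import eyes
import cv2
o=[cv2.resize(eyes.camera(n)["color"][a:b,c:d],(390,390),interpolation=cv2.INTER_CUBIC) for n,a,b,c,d in(("top",140,230,240,330),("scene",160,250,220,310))]
cv2.imwrite("pics/c3.png",cv2.hconcat(o))
E
```

```text
(np.float64(518.9113871547844), np.float64(17.080767328053184), 129.0) (array([-0.001 , -0.0017,  0.045 ]), array([ 0.0004, -0.0005,  0.0027])) [518.3591  18.1032 155.9965] [0.4802 0.2687 0.4276] -0.0025071357019382807 7.4
```

View pics/c3.png

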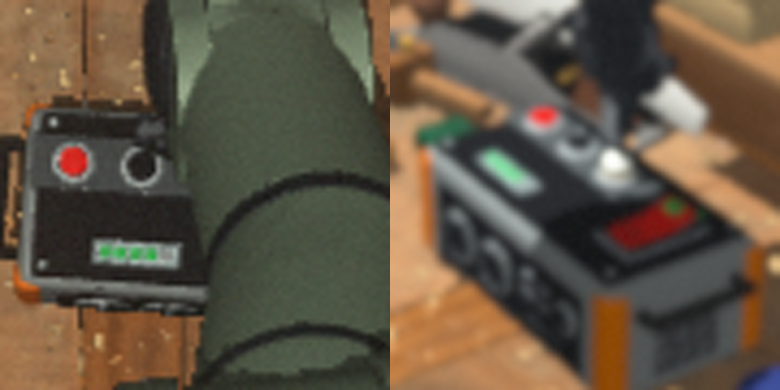

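Red is now low and centred in its collar ((73,162) in the top view, (542,117) in the scene view). The fingertips hang above white at (612,163). I press white.

>>> {"fn": "apply_moves", "kwargs": {
  "motion": [
    [1,[-0.001,-0.001,0.012],[0,0,0]],
    [1,[-0.001,-0.001,0.024],[0,0,0]],
    [1,[-0.001,-0.001,0.028],[0,0,0]],
    [1,[-0.001,-0.001,0.031],[0,0,0]],
    [1,[-0.001,-0.001,0.034],[0,0,0]],
    [1,[-0.001,-0.001,0.037],[0,0,0]],
    [1,[-0.001,-0.001,0.04],[0,0,0]],
    [1,[-0.001,-0.001,0.043],[0,0,0]],
    [1,[-0.001,-0.001,0.045],[0,0,0]],
    [1,[-0.001,-0.001,0.045],[0,0,0]]
  ]
}}

```text
clock: 8.33
tool_pos: [519.0, 16.0, 129.2]
orientation: [0.025, 1.0, -0.0, 0.0]
wrist_force: [0.3, -0.0, 0.2]
gripper_width: -0.0
gripper_force: 0.0
```

>>> {"fn": "apply_moves", "kwargs": {
  "motion": [
    [1,[0,0,0.001],[0,0,0]],
    [1,[0,0,0.001],[0,0,0]],
    [1,[0,0,0.001],[0,0,0]]
  ]
}}

```text
clock: 8.58
tool_pos: [519.1, 16.0, 129.0]
orientation: [0.025, 1.0, 0.0, 0.0]
wrist_force: [-2.2, -0.2, 8.0]
gripper_width: -0.001
gripper_force: 4.0
```

>>> {"fn": "apply_moves", "kwargs": {
  "motion": [
    [1,[0,0,0.001],[0,0,0]],
    [1,[0,0,0.001],[0,0,0]],
    [1,[0,0,0.001],[0,0,0]]
  ]
}}

```text
clock: 8.83
tool_pos: [519.2, 16.0, 128.9]
orientation: [0.025, 1.0, 0.0, 0.0]
wrist_force: [-6.3, 0.3, 19.0]
gripper_width: 0.002
gripper_force: 9.7
```

>>> {"fn": "apply_moves", "kwargs": {
  "motion": [
    [1,[0,0,-0.015],[0,0,0]],
    [1,[0,0,-0.04],[0,0,0]],
    [1,[0,0,-0.055],[0,0,0]],
    [1,[0,0,-0.055],[0,0,0]]
  ]
}}

```text
clock: 9.17
tool_pos: [520.0, 16.1, 162.9]
orientation: [0.025, 1.0, 0.0, 0.002]
wrist_force: [0.3, 0.9, 0.0]
gripper_width: -0.0
gripper_force: 0.0
```

```bash
python3 g.py on 158
```

```text
(np.float64(508.7540742467891), np.float64(-66.51844914249199), 158.0) (array([ 0.0119, -0.1384,  0.0081]), array([0.0007, 0.0038, 0.0001])) [519.971   16.092  162.9188] [0.3216 0.9404 0.0073] -0.00039446445603337667 9.1667
```

>>> {"fn": "apply_moves", "kwargs": {
  "motion": [
    [1,[0.003,-0.04,0],[0,0,0]],
    [1,[0.007,-0.09,0],[0,0,0]],
    [1,[0.01,-0.125,0],[0,0,0]],
    [1,[0.0105,-0.138,0],[0,0,0]],
    [1,[0.0105,-0.138,0.006],[0,0,0]],
    [1,[0.0105,-0.138,0.008],[0,0,0]],
    [1,[0.0105,-0.138,0.008],[0,0,0]],
    [1,[0.0105,-0.138,0.008],[0,0,0]]
  ]
}}

```text
clock: 9.83
tool_pos: [508.7, -65.1, 156.0]
orientation: [0.024, 1.0, 0.0, -0.0]
wrist_force: [-0.5, 0.1, 0.1]
gripper_width: -0.001
gripper_force: 0.0
```

```bash
python3 g.py on 129; python3 - <<'E'
from station import eyes
import cv2
o=[cv2.resize(eyes.camera(n)["color"][a:b,c:d],(390,390),interpolation=cv2.INTER_CUBIC) for n,a,b,c,d in(("top",140,230,240,330),("scene",160,250,220,310))]
cv2.imwrite("pics/c4.png",cv2.hconcat(o))
E
```

```text
(np.float64(508.7540742467891), np.float64(-66.51844914249199), 129.0) (array([-0.0003, -0.0024,  0.045 ]), array([ 0.0004, -0.0005,  0.0024])) [508.6604 -65.0565 155.9955] [-0.4989  0.0613  0.0538] -0.0007696489032760484 9.8333
```

View pics/c4.png

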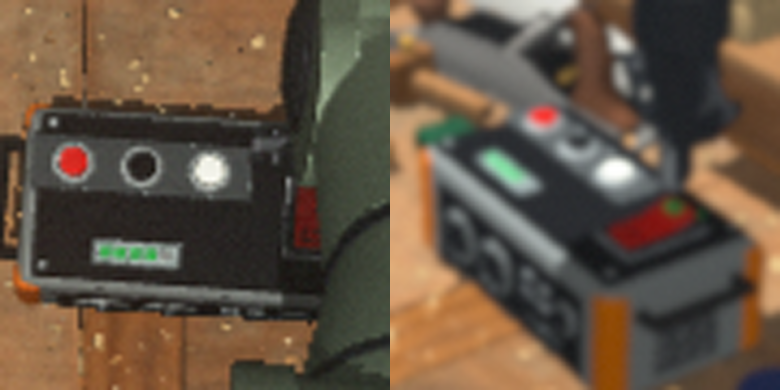

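White (209,171) and red (73,162) are both in and the rocker is still off. The fingertips are above the green far end, so I press it on.

>>> {"fn": "apply_moves", "kwargs": {
  "motion": [
    [1,[0,-0.001,0.012],[0,0,0]],
    [1,[0,-0.001,0.024],[0,0,0]],
    [1,[0,-0.001,0.028],[0,0,0]],
    [1,[0,-0.001,0.031],[0,0,0]],
    [1,[0,-0.001,0.034],[0,0,0]],
    [1,[0,-0.001,0.037],[0,0,0]],
    [1,[0,-0.001,0.04],[0,0,0]],
    [1,[0,-0.001,0.043],[0,0,0]],
    [1,[0,-0.001,0.045],[0,0,0]],
    [1,[0,-0.001,0.046],[0,0,0]]
  ]
}}

```text
clock: 10.77
tool_pos: [508.6, -67.0, 128.8]
orientation: [0.025, 1.0, -0.0, 0.0]
wrist_force: [-2.2, 0.5, 18.1]
gripper_width: 0.002
gripper_force: 8.8
```

>>> {"fn": "apply_moves", "kwargs": {
  "motion": [
    [1,[0,0,0.001],[0,0,0]],
    [1,[0,0,0.001],[0,0,0]],
    [1,[0,0,0.001],[0,0,0]]
  ]
}}

```text
clock: 11.02
tool_pos: [508.6, -67.0, 128.8]
orientation: [0.025, 1.0, 0.0, 0.0]
wrist_force: [-2.9, 1.5, 18.2]
gripper_width: 0.001
gripper_force: 9.0
```

Hard against its stop at 18 N. I lift well clear and move aside for a final look.

>>> {"fn": "apply_moves", "kwargs": {
  "motion": [
    [1,[0,0,-0.015],[0,0,0]],
    [1,[0,0,-0.04],[0,0,0]],
    [1,[0,0,-0.09],[0,0,0]],
    [1,[0.02,0,-0.14],[0,0,0]],
    [1,[0.05,-0.05,-0.19],[0,0,0]],
    [1,[0.08,-0.1,-0.2],[0,0,0]],
    [1,[0.11,-0.15,-0.2],[0,0,0]],
    [1,[0.11,-0.2,-0.2],[0,0,0]],
    [1,[0.11,-0.25,-0.2],[0,0,0]],
    [1,[0.11,-0.25,-0.2],[0,0,0]]
  ]
}}

```text
clock: 11.85
tool_pos: [433.7, -218.6, 248.6]
orientation: [0.027, 1.0, -0.001, 0.0]
wrist_force: [-0.7, -0.5, -0.6]
gripper_width: 0.001
gripper_force: 0.0
```

```bash
python3 - <<'E'
from station import eyes
import cv2
o=[cv2.resize(eyes.camera(n)["color"][a:b,c:d],(390,390),interpolation=cv2.INTER_CUBIC) for n,a,b,c,d in(("top",140,230,240,330),("scene",160,250,220,310))]
cv2.imwrite("pics/c5.png",cv2.hconcat(o))
E
```

```text
(no output)
```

View pics/c5.png

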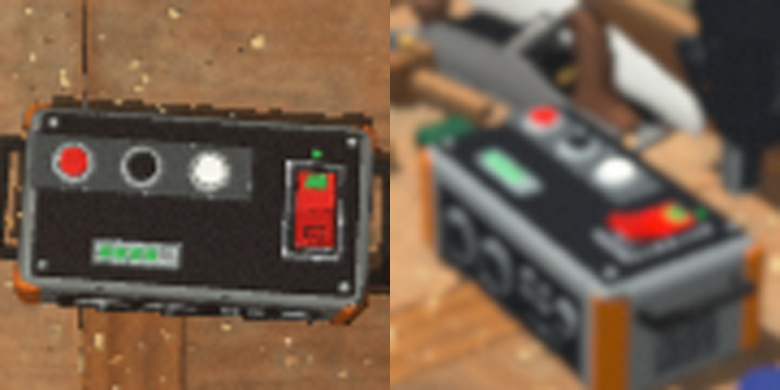

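The final view shows the rocker on, with its near end raised at (625,222), all three caps in, and the arm clear.

```bash
python3 -c "
from station import hand_in; print(hand_in())"
```

```text
the job is handed in; nothing more can be done
None
```

Job done and handed in: main switch off, red breaker pressed in, then white, then main switch back on, in about 12 s, with no press reading over about 21 N at the wrist and the arm clear of everything at the end.

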